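# Line up the lens holders by height for inspection

## Task

Line up the four black lens holders on the aluminium inspection strip, one standing upright in the middle of each round mark, in order of height: the shortest on the mark next to the small round lamp, rising to the tallest at the far end, so that none shades the next. Leave the flat tin at the other end where it is, and let go of everything.

Things in the scene. Friction and masses are not known exactly. Their poses are not given: they have to be found in the camera images.
- holder_a: The shortest of four black plastic lens holders: an upright round barrel 30 mm tall over all and 26 mm across, with a foot flange 34 mm across and 4 mm thick and a glass lens flush in its top. Loose, 27 g more or less, standing on the table. Origin at the centre of its underside, z up along the barrel.
- holder_b: The second shortest of four black plastic lens holders: an upright round barrel 42 mm tall over all and 30 mm across, with a foot flange 38 mm across and 4 mm thick and a glass lens flush in its top. Loose, 38 g more or less, standing on the table. Origin at the centre of its underside, z up along the barrel.
- holder_c: The second tallest of four black plastic lens holders: an upright round barrel 54 mm tall over all and 34 mm across, with a foot flange 42 mm across and 4 mm thick and a glass lens flush in its top. Loose, 49 g more or less, standing on the table. Origin at the centre of its underside, z up along the barrel.
- holder_d: The tallest of four black plastic lens holders: an upright round barrel 66 mm tall over all and 38 mm across, with a foot flange 46 mm across and 4 mm thick and a glass lens flush in its top. Loose, 59 g more or less, standing on the table. Origin at the centre of its underside, z up along the barrel.
- mark_1: One of four identical round marks (white disc with a black rim, 58 mm across, printed flat) in a straight row, 78 mm centre to centre, on a fixed aluminium strip 310 x 80 mm and 6 mm thick. Origin at the mark's centre on the top face of the strip, 6 mm above the table, z up. Which of the four places in the row this mark has changes from start to start: find it by its position.
- mark_2: One of four identical round marks (white disc with a black rim, 58 mm across, printed flat) in a straight row, 78 mm centre to centre, on a fixed aluminium strip 310 x 80 mm and 6 mm thick. Origin at the mark's centre on the top face of the strip, 6 mm above the table, z up. Which of the four places in the row this mark has changes from start to start: find it by its position.
- mark_3: One of four identical round marks (white disc with a black rim, 58 mm across, printed flat) in a straight row, 78 mm centre to centre, on a fixed aluminium strip 310 x 80 mm and 6 mm thick. Origin at the mark's centre on the top face of the strip, 6 mm above the table, z up. Which of the four places in the row this mark has changes from start to start: find it by its position.
- mark_4: One of four identical round marks (white disc with a black rim, 58 mm across, printed flat) in a straight row, 78 mm centre to centre, on a fixed aluminium strip 310 x 80 mm and 6 mm thick. Origin at the mark's centre on the top face of the strip, 6 mm above the table, z up. Which of the four places in the row this mark has changes from start to start: find it by its position.
- lamp: Small round inspection lamp, fixed to the table, in line with the row beyond one end of it (which end changes): grey round base 60 mm across, white dome, 69 mm tall, its centre 110 mm from the centre of the nearest mark. Origin at the centre of its underside.
- tin: Flat round metal tin, 62 mm across and 24 mm tall, 150 g, standing loose on the table in line with the row beyond the end away from the lamp, 110 mm from the nearest mark. Not to be moved. Origin at the centre of its underside.
Not all that is in view belongs to the job. What is shaped like the holder_d but red is not meant.

How it is judged:
At the end, for the whole second after the job is handed in: All four holders stand upright (within 0.1 rad) on the strip, released and at rest, each within 12 mm of the centre of its mark; counted from the lamp they are shortest, second shortest, second tallest, tallest; the tin is within 15 mm of where it began (((horizontal distance between holder_a and mark_1 below 0.012 m and horizontal distance between mark_1 and lamp between 0.06 and 0.149 m) or (horizontal distance between holder_a and mark_2 below 0.012 m and horizontal distance between mark_2 and lamp between 0.06 and 0.149 m) or (horizontal distance between holder_a and mark_3 below 0.012 m and horizontal distance between mark_3 and lamp between 0.06 and 0.149 m) or (horizontal distance between holder_a and mark_4 below 0.012 m and horizontal distance between mark_4 and lamp between 0.06 and 0.149 m)) and angle between each of holder_a, holder_b, holder_c, holder_d's own z axis and vertical below 0.1 rad and height (world z) of holder_a between 0.003 and 0.01 m and linear speed of each of holder_a, holder_b, holder_c, holder_d below 0.02 m/s and angular speed of each of holder_a, holder_b, holder_c, holder_d below 0.2 rad/s and contact force between the fingers and holder_a below 0.1 N and ((horizontal distance between holder_b and mark_1 below 0.012 m and horizontal distance between mark_1 and lamp between 0.149 and 0.227 m) or (horizontal distance between holder_b and mark_2 below 0.012 m and horizontal distance between mark_2 and lamp between 0.149 and 0.227 m) or (horizontal distance between holder_b and mark_3 below 0.012 m and horizontal distance between mark_3 and lamp between 0.149 and 0.227 m) or (horizontal distance between holder_b and mark_4 below 0.012 m and horizontal distance between mark_4 and lamp between 0.149 and 0.227 m)) and height (world z) of holder_b between 0.003 and 0.01 m and contact force between the fingers and holder_b below 0.1 N and ((horizontal distance between holder_c and mark_1 below 0.012 m and horizontal distance between mark_1 and lamp between 0.227 and 0.305 m) or (horizontal distance between holder_c and mark_2 below 0.012 m and horizontal distance between mark_2 and lamp between 0.227 and 0.305 m) or (horizontal distance between holder_c and mark_3 below 0.012 m and horizontal distance between mark_3 and lamp between 0.227 and 0.305 m) or (horizontal distance between holder_c and mark_4 below 0.012 m and horizontal distance between mark_4 and lamp between 0.227 and 0.305 m)) and height (world z) of holder_c between 0.003 and 0.01 m and contact force between the fingers and holder_c below 0.1 N and ((horizontal distance between holder_d and mark_1 below 0.012 m and horizontal distance between mark_1 and lamp between 0.305 and 0.4 m) or (horizontal distance between holder_d and mark_2 below 0.012 m and horizontal distance between mark_2 and lamp between 0.305 and 0.4 m) or (horizontal distance between holder_d and mark_3 below 0.012 m and horizontal distance between mark_3 and lamp between 0.305 and 0.4 m) or (horizontal distance between holder_d and mark_4 below 0.012 m and horizontal distance between mark_4 and lamp between 0.305 and 0.4 m)) and height (world z) of holder_d between 0.003 and 0.01 m and contact force between the fingers and holder_d below 0.1 N and distance of tin from where it was at the start of the episode below 0.015 m); the robot touches nothing.
It fails at once if the tin is pushed more than 15 mm or picked up (distance of tin from where it was at the start of the episode above 0.015 m).
It also fails if it takes over 109 s, if anything falls off the work surface, if the arm or the gripper's body presses on something with over 40 N, if the wrist force passes 120 N, or if a joint passes its speed limit or range.

## Robot

A 7-joint arm with a two-finger parallel gripper is mounted at the origin on the work surface. World frame = base frame: x ahead of the robot, y to its left, z up, the work surface at z = 0. Lengths are in m, angles in rad, forces in N, time in s.
With the tool pointing down it reaches from about 0.4 to 0.9 m from the base axis. Payload 5.5 kg.
Tool frame: the origin (TCP) lies midway between the tips of the shut fingers; the grasp point (between the pads) lies 19 mm behind it; x points along the fingers, z is the direction in which the jaws open and shut, and the axes are right-handed (so a half turn about x gives the same grasp; the last joint's range is limited). The gripper opens to 92 mm and grips with 3 to 60 N. Pads are 19 mm wide; open, the fingers measure 130 mm over their backs; the gripper's body (75 mm by 190 mm) begins 47 mm behind the grasp point.
Start: joints at [1.546, 0.501, -0.427, 1.55, 0.221, 1.138, -0.21], TCP at [0.185, -0.623, 0.227] pointing down, gripper open.
Joint ranges: [-2.88, 2.88], [-0.31, 2.03], [-1.54, 1.56], [0.2, 2.42], [-1.41, 4.55], [0.19, 2.02], [-2.57, 2.57]. Speed limits (rad/s): [2.57, 2.57, 3.14, 3.14, 3.14, 3.14, 3.14].

## Interface

Orientations are given as a unit quaternion [x, y, z, w].
In Python, from bench import r gives the robot as it stands.
- The arm moves only by the shell command python3 -m crank 'ROWS' [FORCE]. ROWS is JSON, a list of rows, each an object of numbers: "hand": the gripper's target within -1 to 1 (shut at 1, half-way at 0, fully open at -1); "dx", "dy", "dz": the shift along the tool's x, y, z as a fraction of full scale; "wx", "wy", "wz": the turn, a rotation vector about the tool's x, y, z as a fraction of full scale. A call has 1 to 8 rows; each row shifts and turns the commanded pose from where the row before left it, along the tool's axes as they then stand; what a row does not reach is not made up. Full scale, the value 1, is 40 mm for a shift and 6 degrees for a turn. A row lasts 1/8 s, in which the tool goes at most 62.5 mm and 10.7 degrees, less where a joint would pass 70% of its speed; a pose out of reach is approached as far as the arm can. A call with a number of a shift or a turn outside -1 to 1 is refused whole. A call with a gripper value outside its range is refused whole. The fingers move at their own pace and stop on an object; FORCE is the grip in N (left out, the last holds). Time passes only in rows, so rows that do not move let the fingers close. It gives the time, the measured TCP pose, the force and the opening at its end, in the units of the state.
- r.observe(): the state, without advancing time (a new reading comes with each control period).
- r.camera(name): name is "scene" or "top" or "wrist"; returns the picture (400x640x3 uint8, red, green, blue); there is no depth.
- r.camera_params(name): a dict with "K" (3x3 intrinsics, pixels), "R" (3x3) and "t" (3): a world point X has camera coordinates R X + t. Camera axes: x right, y down, z forward; pixel columns grow to the right and rows downward; lengths in m; the calibration is good to about 2 mm. A picture is of the moment at which its call begins: read the wrist's pose just before it. camera_params takes no time and is no camera call; for the wrist camera it gives the pose at the moment of the call.
- r.hand_in(): hands the job in, once; it reports no verdict.
Trained networks look in the newest picture that a camera, given by its name, has taken for a name from the list of things; names that differ only in an ending like _2 or _b are one class to them, and where a whole thing is asked for, a point or a joint stands for the part that bears it (a point fixed in the world has none). Each returns a list of dicts, best first, with "conf" (0 to 1); they miss things now and then, are a little off and sometimes report something else, mostly with a low value. They report only what shows in the picture. A call takes as long as a camera call. They do not tell look-alikes from the thing itself.
- r.silhouettes(camera, name): "region" (400x640 bool, what is visible of it) and "extent" ([left, top, width, height] in pixels, round what is visible of it).
- r.place_of(camera, name): "location" ([column, row] in pixels: a listed point, or the origin of a listed thing).
The state is a dict: "time": time; "q": joint angles; "dq": joint speeds; "joint_efforts": joint torques, N m; "ee_pos": TCP position; "eef_rot": TCP orientation; "ft_force": force on the tool from outside, world axes, zero at the start; "torque": the same for the moment, N m; "width": finger opening in m.
Only numpy, scipy, OpenCV 4.12 (cv2) and the standard library are available. Lean on these libraries where they do the work, as an engineer would, in place of code of your own. Each camera call takes 0.05 s, during which the arm holds its last target.

## Working session

There is one attempt and no reset: what is moved stays moved. The work goes in short steps, Python scripts to look and compute and a shell command to move; the robot and the scene stay as the last step left them, time stands still between calls to the robot, and variables do not carry over. Pictures are saved under pics/ and viewed, and the job is handed in when it is done.

```bash
ls; mkdir -p pics; python3 - <<'E'
from bench import r
import cv2,numpy as np
np.set_printoptions(precision=4,suppress=True)
s=r.observe(); print(s)
for n in ["scene","top"]:
    im=r.camera(n); cv2.imwrite(f"pics/{n}0.png",im[:,:,::-1]); p=r.camera_params(n); print(n,p)
E
```

```text
pics
{'time': 0.0, 'q': array([ 1.5462,  0.5019, -0.4268,  1.5514,  0.2208,  1.1383, -0.2103]), 'dq': array([-0.0003, -0.0009, -0.0002, -0.0008, -0.0015, -0.0016, -0.0006]), 'joint_efforts': array([  0.001 , -56.6597,  -5.8159, -27.9112,  -0.0685,   0.0308,
         0.0002]), 'ee_pos': array([ 0.1843, -0.6226,  0.2257]), 'eef_rot': array([ 0.4236,  0.5671, -0.4227,  0.566 ]), 'ft_force': array([ 1.2949, -0.1995,  0.4218]), 'torque': array([0.0258, 0.0259, 0.0359]), 'width': 0.09170052109111797}
scene {'K': array([[501.5679,   0.    , 318.4928],
       [  0.    , 501.5679, 195.9382],
       [  0.    ,   0.    ,   1.    ]]), 'R': array([[ 0.3425,  0.9395,  0.0001],
       [ 0.7293, -0.2658, -0.6305],
       [-0.5923,  0.2161, -0.7762]]), 't': array([-0.2047, -0.3819,  1.3114])}
top {'K': array([[513.5185,   0.    , 321.4218],
       [  0.    , 513.5185, 198.9221],
       [  0.    ,   0.    ,   1.    ]]), 'R': array([[-0.0025, -1.    ,  0.0028],
       [-0.9747,  0.0018, -0.2236],
       [ 0.2235, -0.0032, -0.9747]]), 't': array([-0.0032,  0.5759,  0.7753])}
```

View pics/scene0.png

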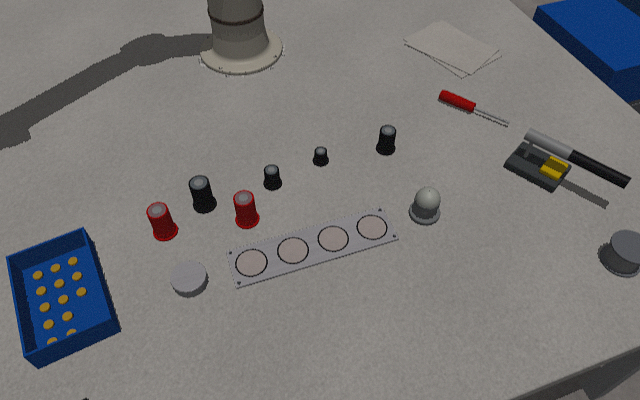

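View pics/top0.png

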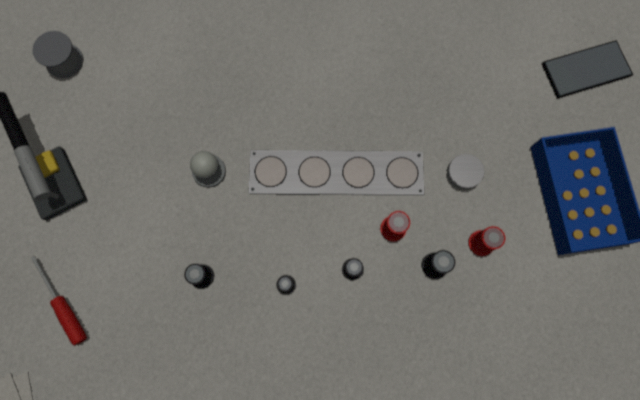

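```bash
cat > h.py <<'E'
from bench import r
import cv2,numpy as np
from scipy.spatial.transform import Rotation as Ro
np.set_printoptions(precision=4,suppress=True)
def ray(cam,px,z,p=None):
    p=p or r.camera_params(cam)
    d=p["R"].T@np.linalg.inv(p["K"])@np.array([px[0],px[1],1.]); c=-p["R"].T@p["t"]
    return c+d*(z-c[2])/d[2]
E
python3 - <<'E'
from h import *
s=r.observe(); print(Ro.from_quat(s['eef_rot']).as_matrix())
for cam in ["top","scene"]:
    r.camera(cam)
    for n,z in [("holder_a",0),("mark_1",.006),("lamp",0),("tin",0)]:
        for d in r.place_of(cam,n): print(cam,n,round(d["conf"],2),np.round(d["location"],1),ray(cam,d["location"],z)[:2])
E
```

```text
[[-0.0005  0.9589  0.2839]
 [ 0.0017  0.2839 -0.9589]
 [-1.      0.0001 -0.0018]]
top holder_a 0.85 [482.9 242.7] [ 0.5125 -0.2846]
top holder_a 0.82 [394.4 230.1] [ 0.5349 -0.1317]
top holder_a 0.73 [198.  275.8] [0.4566 0.2064]
top holder_a 0.73 [433.7 265.8] [ 0.4727 -0.1971]
top holder_a 0.56 [348.8 267.5] [ 0.4701 -0.0513]
top holder_a 0.55 [285.5 285.2] [0.4404 0.0568]
top mark_1 0.86 [314.3 173.9] [0.6351 0.0079]
top mark_1 0.83 [401.5 172.4] [ 0.6376 -0.147 ]
top mark_1 0.79 [269.3 170. ] [0.6424 0.0879]
top mark_1 0.74 [361.1 173. ] [ 0.6366 -0.0752]
top lamp 0.92 [209.2 172.5] [0.6397 0.1958]
top tin 0.89 [462.5 173.4] [ 0.6373 -0.2571]
scene holder_a 0.93 [268.3 182. ] [ 0.4627 -0.06  ]
scene holder_a 0.88 [207.3 203.4] [ 0.475  -0.1887]
scene holder_a 0.75 [385.5 146.2] [0.4514 0.2081]
scene holder_a 0.65 [164.2 230.2] [ 0.5108 -0.279 ]
scene holder_a 0.64 [245.9 217.3] [ 0.5342 -0.126 ]
scene holder_a 0.53 [321.3 160.3] [0.443  0.0627]
scene mark_1 0.98 [370.7 226.2] [0.6398 0.0895]
scene mark_1 0.96 [292.9 250.5] [ 0.6411 -0.0655]
scene mark_1 0.67 [250.9 258.3] [ 0.631  -0.1416]
scene mark_1 0.64 [331.6 234.1] [0.6314 0.0137]
scene lamp 0.6 [420.8 215.5] [0.6459 0.1931]
scene tin 0.84 [189.1 280.7] [ 0.6346 -0.2552]
```

```bash
python3 - <<'E'
import cv2,numpy as np
a=cv2.imread('pics/top0.png')
c=a[140:310,170:520]; cv2.imwrite('pics/tz.png',cv2.resize(c,None,fx=2.28,fy=2.28,interpolation=cv2.INTER_CUBIC))
E
```

```text
(no output)
```

View pics/tz.png

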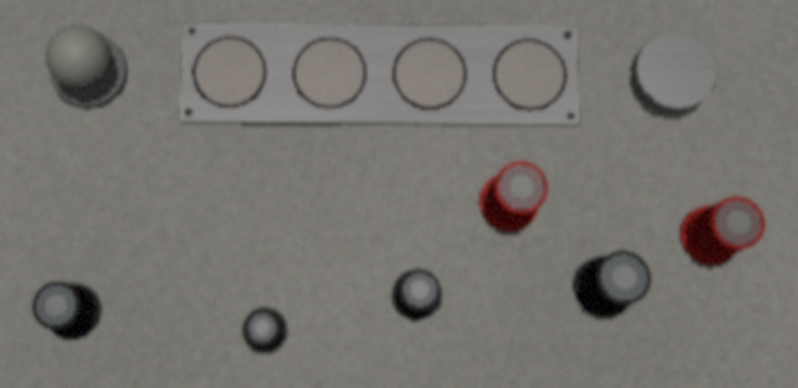

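```bash
python3 - <<'E'
from h import *
a=cv2.imread('pics/top0.png').astype(int)
# mark discs: warm-ish fill
w=((a[:,:,2]-a[:,:,0])>8)&(a[:,:,2]>110)
w[:140]=0;w[195:]=0
n,l,st,ce=cv2.connectedComponentsWithStats(w.astype(np.uint8))
for i in range(1,n):
    if st[i,4]>300: print("mark",ce[i],st[i],ray("top",ce[i],.006)[:2])
for k,u,z in [("c",(57,306),.054),("a",(264,328),.03),("b",(419,291),.042),("d",(626,277),.066),("red1",(522,188),.066)]:
    px=(170+(u[0]+.5)/2.28-.5,140+(u[1]+.5)/2.28-.5); print(k,px,ray("top",px,z)[:2])
g=a.max(2)
E
```

```text
mark [270.2127 171.0206] [256 158  29  28 630] [0.6405 0.0862]
mark [314.0422 171.5156] [300 158  29  28 640] [0.6395 0.0084]
mark [357.964  171.7919] [344 158  29  28 639] [ 0.6388 -0.0697]
mark [401.8691 172.194 ] [388 159  29  28 634] [ 0.638  -0.1477]
c (194.71929824561403, 273.9298245614035) [0.4554 0.1991]
a (285.50877192982455, 283.57894736842104) [0.4413 0.0549]
b (353.49122807017545, 267.35087719298247) [ 0.4665 -0.0566]
d (444.280701754386, 261.2105263157895) [ 0.4736 -0.1998]
red1 (398.6666666666667, 222.17543859649123) [ 0.5369 -0.1294]
```

```bash
python3 -m crank '[{"hand":-1,"dy":0.8,"dz":-0.65},{"hand":-1,"dy":0.8,"dz":-0.65},{"hand":-1,"dy":0.8,"dz":-0.65},{"hand":-1,"dy":0.8,"dz":-0.65},{"hand":-1,"wx":-1},{"hand":-1,"wx":-1},{"hand":-1,"wx":-1},{"hand":-1,"wx":-1}]' 30; cat >> h.py <<'E'
def go(x,y,z,yaw=0.):
    "remaining shift in tool units (if translation done at present attitude), and turn"
    s=r.observe(); R=Ro.from_quat(s['eef_rot']).as_matrix(); e=np.array(s['ee_pos'])
    d=R.T@(np.array([x,y,z])-e)/.04
    T=np.column_stack([[0,0,-1],np.cross([np.cos(yaw),np.sin(yaw),0],[0,0,-1]),[np.cos(yaw),np.sin(yaw),0]])
    w=Ro.from_matrix(R.T@T).as_rotvec(degrees=True)/6
    d2=T.T@(np.array([x,y,z])-e)/.04
    print("t",round(s['time'],2),"pos",e,"q",s['q'],"w",round(s['width'],4),"F",s['ft_force'])
    print("shift now",d,"turn",w,"shift in final axes",d2)
E
python3 -c "
from h import *
go(.4736,-.1998,.2)"
```

```text
t 0.6 pos [ 0.1846 -0.6233  0.2268] q [ 1.5462  0.5009 -0.427   1.5504  0.2208  1.1383 -0.2103] w 0.092 F [ 0.6426 -0.7205 -0.0497]
shift now [ 0.6687  9.9341 -8.0999] turn [-12.2515   0.0009  -0.    ] shift in final axes [ 0.6688 10.5866  7.2262]invalid input
```

```bash
python3 -m crank '[{"hand":-1,"dx":0,"dy":0.8,"dz":-0.65,"wx":0,"wy":0,"wz":0}]' 30; echo; python3 -c "
from h import *
go(.4736,-.1998,.2)"
```

```text
time: 0.72
ee_pos: [0.2048, -0.5914, 0.2263]
eef_rot: [0.424, 0.565, -0.425, 0.565]
ft_force: [-0.2, 0.7, -1.0]
width: 0.0921

t 0.72 pos [ 0.2048 -0.5914  0.2263] q [ 1.5184  0.4589 -0.4387  1.616   0.213   1.1134 -0.2639] w 0.0921 F [-0.2083  0.7492 -1.0219]
shift now [ 0.638   9.1767 -7.5363] turn [-12.3098  -0.0011   0.0172] shift in final axes [0.6579 9.7896 6.7191]
```

```bash
python3 -m crank '[{"hand":-1,"dx":0,"dy":0.8,"dz":-0.65,"wx":0,"wy":0,"wz":0},{"hand":-1,"dx":0,"dy":0.8,"dz":-0.65,"wx":0,"wy":0,"wz":0},{"hand":-1,"dx":0,"dy":0.8,"dz":-0.65,"wx":0,"wy":0,"wz":0},{"hand":-1,"dx":0,"dy":0.8,"dz":-0.65,"wx":0,"wy":0,"wz":0},{"hand":-1,"dx":0,"dy":0,"dz":0,"wx":-1,"wy":0,"wz":0},{"hand":-1,"dx":0,"dy":0,"dz":0,"wx":-1,"wy":0,"wz":0},{"hand":-1,"dx":0,"dy":0,"dz":0,"wx":-1,"wy":0,"wz":0},{"hand":-1,"dx":0,"dy":0,"dz":0,"wx":-1,"wy":0,"wz":0}]' 30; python3 -c "
from h import *
go(.4736,-.1998,.2)"
```

```text
time: 1.72
ee_pos: [0.3011, -0.4532, 0.2269]
eef_rot: [0.295, 0.643, -0.295, 0.643]
ft_force: [0.7, 0.1, -0.0]
width: 0.0917
t 1.73 pos [ 0.3011 -0.4532  0.2269] q [ 1.4201  0.3334 -0.5909  1.8147  0.2112  1.0561 -0.1104] w 0.0917 F [ 0.6852  0.0993 -0.0353]
shift now [ 0.6713  7.4    -1.9922] turn [-8.2176  0.0028  0.003 ] shift in final axes [0.6733 6.3352 4.3118]
```

```bash
python3 -m crank '[{"hand":-1,"dx":0,"dy":0.8,"dz":-0.2,"wx":-1,"wy":0,"wz":0},{"hand":-1,"dx":0,"dy":0.8,"dz":-0.1,"wx":-1,"wy":0,"wz":0},{"hand":-1,"dx":0,"dy":0.8,"dz":0,"wx":-1,"wy":0,"wz":0},{"hand":-1,"dx":0,"dy":0.8,"dz":0.1,"wx":-1,"wy":0,"wz":0},{"hand":-1,"dx":0,"dy":0.7,"dz":0.2,"wx":-1,"wy":0,"wz":0},{"hand":-1,"dx":0,"dy":0.7,"dz":0.3,"wx":-1,"wy":0,"wz":0},{"hand":-1,"dx":0,"dy":0.7,"dz":0.4,"wx":-1,"wy":0,"wz":0},{"hand":-1,"dx":0,"dy":0.6,"dz":0.4,"wx":-1,"wy":0,"wz":0}]' 30; python3 -c "
from h import *
go(.4736,-.1998,.12)"
```

```text
time: 2.72
ee_pos: [0.4614, -0.2588, 0.2268]
eef_rot: [0.007, 0.707, -0.007, 0.707]
ft_force: [0.3, 0.8, 0.5]
width: 0.0914
t 2.73 pos [ 0.4614 -0.2588  0.2268] q [ 1.1547  0.3637 -0.8485  1.8444  0.3088  1.0708  0.1688] w 0.0914 F [0.2926 0.7993 0.4603]
shift now [2.6704 1.4795 0.2739] turn [-0.1853  0.0048 -0.0005] shift in final axes [2.6702 1.474  0.3039]
```

```bash
python3 -m crank '[{"hand":-1,"dx":0.4,"dy":0.75,"dz":0.15,"wx":-0.18,"wy":0,"wz":0},{"hand":-1,"dx":0.6,"dy":0.72,"dz":0.15,"wx":0,"wy":0,"wz":0},{"hand":-1,"dx":0,"dy":0,"dz":0,"wx":0,"wy":0,"wz":0}]' 30; python3 -c "
from h import *
go(.4736,-.1998,.026)
p=r.camera_params('wrist');im=r.camera('wrist');cv2.imwrite('pics/w1.png',im[:,:,::-1])
c=-p['R'].T@p['t'];print(p)
for X in [(.4736,-.1998,.066),(.4736,-.1998,0)]:
    v=p['K']@(p['R']@np.array(X)+p['t']);print(v[:2]/v[2])
"
```

```text
time: 3.1
ee_pos: [0.4729, -0.1979, 0.1854]
eef_rot: [0.001, 0.708, 0.001, 0.706]
ft_force: [-0.4, -0.4, 0.8]
width: 0.0918
t 3.1 pos [ 0.4729 -0.1979  0.1854] q [ 1.0444  0.3941 -0.8507  1.9207  0.3513  0.9855  0.0329] w 0.0918 F [-0.4397 -0.4268  0.8158]
shift now [ 3.9839 -0.0574  0.0271] turn [ 0.0013 -0.0217 -0.0237] shift in final axes [ 3.9841 -0.0475  0.0181]
{'K': array([[324.275 ,   0.    , 317.6391],
       [  0.    , 324.275 , 201.5222],
       [  0.    ,   0.    ,   1.    ]]), 'R': array([[ 1.    ,  0.001 , -0.0026],
       [ 0.0016, -0.9698,  0.2441],
       [-0.0023, -0.2441, -0.9698]]), 't': array([-0.4725, -0.2137,  0.3029])}
[318.4825 198.0835]
[318.49   183.8093]
```

View pics/w1.png

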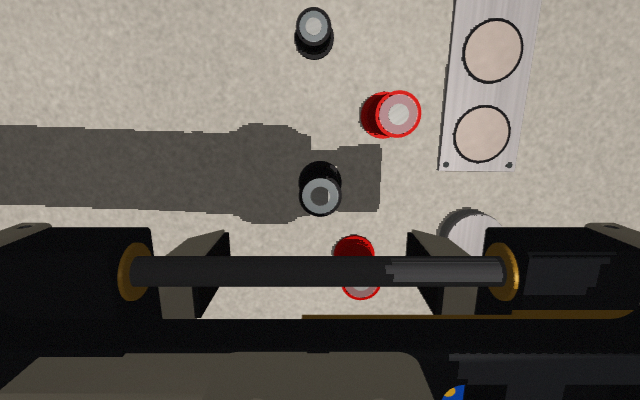

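```bash
python3 -m crank '[{"hand":-1,"dx":0.9,"dy":0,"dz":0.03,"wx":0,"wy":0,"wz":0},{"hand":-1,"dx":0.9,"dy":0,"dz":0,"wx":0,"wy":0,"wz":0},{"hand":-1,"dx":0.9,"dy":0,"dz":0,"wx":0,"wy":0,"wz":0},{"hand":-0.2,"dx":0.8,"dy":0,"dz":0,"wx":0,"wy":0,"wz":0},{"hand":0,"dx":0.45,"dy":0,"dz":0,"wx":0,"wy":0,"wz":0},{"hand":1,"dx":0,"dy":0,"dz":0,"wx":0,"wy":0,"wz":0},{"hand":1,"dx":0,"dy":0,"dz":0,"wx":0,"wy":0,"wz":0},{"hand":1,"dx":0,"dy":0,"dz":0,"wx":0,"wy":0,"wz":0}]' 20; python3 -c "
from h import *
go(.638,-.1477,.15)"
```

```text
time: 4.15
ee_pos: [0.4752, -0.2023, 0.03]
eef_rot: [0.002, 0.706, -0.003, 0.708]
ft_force: [0.2, 0.1, -0.3]
width: 0.0467
t 4.15 pos [ 0.4752 -0.2023  0.03  ] q [ 0.8875  0.6273 -0.6699  2.0095  0.5982  0.705  -0.1682] w 0.0467 F [ 0.2402  0.1139 -0.295 ]
shift now [-2.9939  1.3933  4.0661] turn [-0.0723  0.0194  0.0117] shift in final axes [-3.0005  1.3662  4.0705]
```

```bash
python3 -m crank '[{"hand":0.05,"dx":0.1,"dy":0.08,"dz":0,"wx":0,"wy":0,"wz":0},{"hand":1,"dx":0,"dy":0,"dz":0,"wx":0,"wy":0,"wz":0},{"hand":1,"dx":0,"dy":0,"dz":0,"wx":0,"wy":0,"wz":0},{"hand":1,"dx":0,"dy":0,"dz":0,"wx":0,"wy":0,"wz":0}]' 20; python3 -c "
from h import *
go(.638,-.1477,.15)"
```

```text
time: 4.65
ee_pos: [0.4742, -0.1984, 0.0248]
eef_rot: [0.003, 0.707, -0.003, 0.707]
ft_force: [-1.0, 1.4, 1.8]
width: 0.0374
t 4.65 pos [ 0.4742 -0.1984  0.0248] q [ 0.877   0.6339 -0.6636  2.0144  0.6049  0.6963 -0.1802] w 0.0374 F [-0.9763  1.4251  1.7726]
shift now [-3.1296  1.2979  4.085 ] turn [-0.0696 -0.0003 -0.0012] shift in final axes [-3.1297  1.2677  4.0944]
```

```bash
python3 -m crank '[{"hand":1,"dx":-0.7,"dy":0,"dz":0,"wx":-0.07,"wy":0,"wz":0},{"hand":1,"dx":-0.8,"dy":0,"dz":0,"wx":0,"wy":0,"wz":0},{"hand":1,"dx":-0.8,"dy":0,"dz":0,"wx":0,"wy":0,"wz":0},{"hand":1,"dx":-0.8,"dy":0.25,"dz":0.7,"wx":0,"wy":0,"wz":0},{"hand":1,"dx":0,"dy":0.25,"dz":0.8,"wx":0,"wy":0,"wz":0},{"hand":1,"dx":0,"dy":0.25,"dz":0.8,"wx":0,"wy":0,"wz":0},{"hand":1,"dx":0,"dy":0.25,"dz":0.8,"wx":0,"wy":0,"wz":0},{"hand":1,"dx":0,"dy":0.25,"dz":0.8,"wx":0,"wy":0,"wz":0}]' 20; python3 -c "
from h import *
go(.638,-.1477,.034)"
```

```text
time: 5.65
ee_pos: [0.631, -0.1486, 0.1484]
eef_rot: [0.0, 0.707, -0.0, 0.707]
ft_force: [0.5, -0.2, -0.5]
width: 0.0373
t 5.65 pos [ 0.631  -0.1486  0.1484] q [ 0.7087  0.6641 -0.753   1.6144  0.5026  1.0665 -0.1874] w 0.0373 F [ 0.5272 -0.1869 -0.4881]
shift now [2.8604 0.0238 0.1772] turn [-0.0049 -0.0044  0.0023] shift in final axes [2.8605 0.023  0.1759]
```

```bash
python3 -m crank '[{"hand":1,"dx":0.6,"dy":0.02,"dz":0.05,"wx":0,"wy":0,"wz":0},{"hand":1,"dx":0.6,"dy":0,"dz":0,"wx":0,"wy":0,"wz":0},{"hand":1,"dx":0.6,"dy":0,"dz":0,"wx":0,"wy":0,"wz":0},{"hand":1,"dx":0.4,"dy":0,"dz":0,"wx":0,"wy":0,"wz":0},{"hand":1,"dx":0.2,"dy":0,"dz":0,"wx":0,"wy":0,"wz":0},{"hand":1,"dx":0,"dy":0,"dz":0,"wx":0,"wy":0,"wz":0}]' 20; python3 -c "
from h import *
go(.638,-.1477,.0308)
im=r.camera('scene');cv2.imwrite('pics/s2.png',cv2.resize(im[150:320,140:440,::-1],None,fx=2.6,fy=2.6))"
```

```text
time: 6.4
ee_pos: [0.6319, -0.1479, 0.0523]
eef_rot: [0.0, 0.707, -0.0, 0.707]
ft_force: [-0.3, 0.1, -0.3]
width: 0.0379
t 6.4 pos [ 0.6319 -0.1479  0.0523] q [ 0.662   0.778  -0.6833  1.6613  0.5907  0.9197 -0.2501] w 0.0379 F [-0.2861  0.1277 -0.2666]
shift now [0.5382 0.0046 0.1517] turn [-0.0023 -0.0053 -0.002 ] shift in final axes [0.5383 0.0047 0.1514]
```

View pics/s2.png

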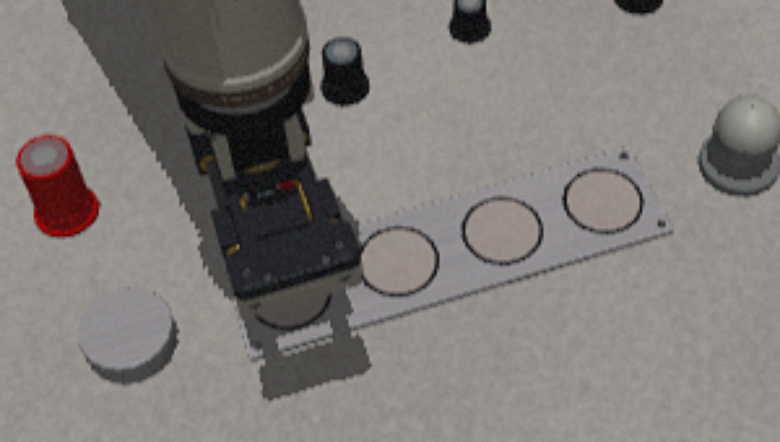

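```bash
python3 -m crank '[{"hand":1,"dx":0.2,"dy":0,"dz":0.15,"wx":0,"wy":0,"wz":0},{"hand":1,"dx":0.2,"dy":0,"dz":0,"wx":0,"wy":0,"wz":0},{"hand":1,"dx":0.12,"dy":0,"dz":0,"wx":0,"wy":0,"wz":0},{"hand":1,"dx":0,"dy":0,"dz":0,"wx":0,"wy":0,"wz":0}]' 20; python3 -c "
from h import *
go(.638,-.1477,.0308)"
```

```text
time: 6.95
ee_pos: [0.6379, -0.1478, 0.0315]
eef_rot: [0.0, 0.707, 0.0, 0.707]
ft_force: [0.1, 0.0, -1.0]
width: 0.0377
t 6.95 pos [ 0.6379 -0.1478  0.0315] q [ 0.6446  0.8123 -0.6651  1.6509  0.6103  0.897  -0.2619] w 0.0377 F [ 0.0637  0.0396 -0.9763]
shift now [0.0168 0.0014 0.0016] turn [-0.0005 -0.0061 -0.0014] shift in final axes [0.0168 0.0014 0.0016]
```

Release and lift.

```bash
python3 -m crank '[{"hand":0.0,"dx":0.02,"dy":0,"dz":0,"wx":0,"wy":0,"wz":0},{"hand":-0.3,"dx":0,"dy":0,"dz":0,"wx":0,"wy":0,"wz":0},{"hand":-0.3,"dx":0,"dy":0,"dz":0,"wx":0,"wy":0,"wz":0},{"hand":-0.3,"dx":-0.5,"dy":0,"dz":0,"wx":0,"wy":0,"wz":0},{"hand":-0.3,"dx":-0.8,"dy":0,"dz":0,"wx":0,"wy":0,"wz":0},{"hand":-0.3,"dx":-0.9,"dy":0,"dz":0,"wx":0,"wy":0,"wz":0},{"hand":-0.3,"dx":-0.9,"dy":0,"dz":0,"wx":0,"wy":0,"wz":0},{"hand":-1,"dx":0,"dy":0,"dz":0,"wx":0,"wy":0,"wz":0}]' 20; python3 -c "
from h import *
go(.455,.1995,.155)
im=r.camera('wrist');cv2.imwrite('pics/w3.png',im[:,:,::-1])"
```

```text
time: 7.95
ee_pos: [0.6411, -0.1477, 0.1604]
eef_rot: [-0.001, 0.704, -0.001, 0.71]
ft_force: [0.8, 0.0, -0.9]
width: 0.0659
t 7.95 pos [ 0.6411 -0.1477  0.1604] q [ 0.7023  0.662  -0.758   1.5874  0.4994  1.0861 -0.1843] w 0.0659 F [ 0.7802  0.0452 -0.8727]
shift now [ 0.0847  8.6807 -4.6535] turn [0.0003 0.074  0.0165] shift in final axes [ 0.1358  8.6804 -4.6529]
```

View pics/w3.png

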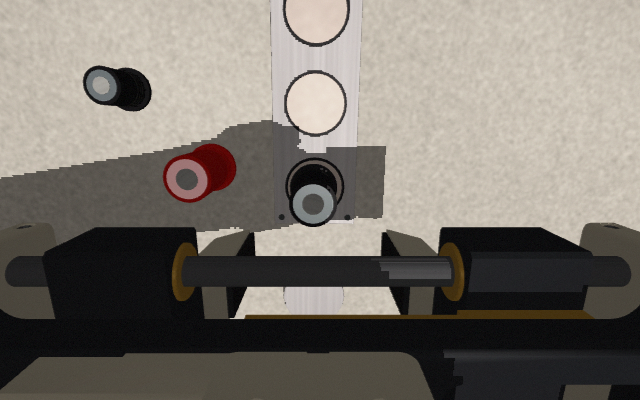

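```bash
python3 -m crank '[{"hand":-1,"dx":0,"dy":0.6,"dz":-0.3,"wx":0,"wy":0,"wz":0},{"hand":-1,"dx":0,"dy":0.8,"dz":-0.4,"wx":0,"wy":0,"wz":0},{"hand":-1,"dx":0,"dy":0.8,"dz":-0.4,"wx":0,"wy":0,"wz":0},{"hand":-1,"dx":0,"dy":0.8,"dz":-0.4,"wx":0,"wy":0,"wz":0},{"hand":-1,"dx":0,"dy":0.8,"dz":-0.4,"wx":0,"wy":0,"wz":0},{"hand":-1,"dx":0,"dy":0.8,"dz":-0.4,"wx":0,"wy":0,"wz":0},{"hand":-1,"dx":0,"dy":0.8,"dz":-0.45,"wx":0,"wy":0,"wz":0},{"hand":-1,"dx":0,"dy":0.8,"dz":-0.45,"wx":0,"wy":0,"wz":0}]' 20; python3 -c "
from h import *
go(.455,.1995,.155)"
```

```text
time: 9.0
ee_pos: [0.5089, 0.1009, 0.1546]
eef_rot: [-0.0, 0.708, -0.0, 0.707]
ft_force: [-0.2, -0.0, 0.4]
width: 0.0917
t 9.0 pos [0.5089 0.1009 0.1546] q [ 0.4451  0.46   -0.8587  1.9337  0.4283  0.9418 -0.622 ] w 0.0917 F [-0.2462 -0.0306  0.3621]
shift now [-0.0098  2.4646 -1.3467] turn [-0.0013 -0.013   0.0028] shift in final axes [-0.0109  2.4648 -1.3464]
```

```bash
python3 -m crank '[{"hand":-1,"dx":0,"dy":0.7,"dz":-0.4,"wx":0,"wy":0,"wz":0},{"hand":-1,"dx":0,"dy":0.7,"dz":-0.4,"wx":0,"wy":0,"wz":0},{"hand":-1,"dx":0,"dy":0.6,"dz":-0.3,"wx":0,"wy":0,"wz":0},{"hand":-1,"dx":0,"dy":0.35,"dz":-0.15,"wx":0,"wy":0,"wz":0},{"hand":-1,"dx":0,"dy":0,"dz":0,"wx":0,"wy":0,"wz":0}]' 20; cat > look.py <<'E'
from h import *
import sys
x,y,h=map(float,sys.argv[1:4])
go(x,y,0.02)
p=r.camera_params('wrist');im=r.camera('wrist');cv2.imwrite(sys.argv[4],im[:,:,::-1])
v=p['K']@(p['R']@np.array([x,y,h])+p['t']);u=v[:2]/v[2];print("pred",u,"mm/px",v[2]*1000/324)
g=cv2.cvtColor(im,cv2.COLOR_RGB2GRAY); x0,y0=int(u[0])-40,int(u[1])-40
c=g[y0:y0+80,x0:x0+80]; _,b=cv2.threshold(c,70,255,cv2.THRESH_BINARY)
n,l,st,ce=cv2.connectedComponentsWithStats(b)
for i in range(1,n):
    if st[i,4]>60: print(ce[i]+[x0,y0],st[i],"->",ray('wrist',ce[i]+[x0,y0],h,p)[:2])
E
python3 look.py .4554 .1991 .054 pics/w4.png
```

```text
time: 9.62
ee_pos: [0.4598, 0.1948, 0.155]
eef_rot: [-0.001, 0.707, 0.001, 0.707]
ft_force: [-0.1, -0.2, -0.2]
width: 0.0915
t 9.62 pos [0.4598 0.1948 0.155 ] q [ 0.277   0.431  -0.8893  1.9789  0.4182  0.9249 -0.8246] w 0.0915 F [-0.0691 -0.1511 -0.2491]
shift now [ 3.3745  0.1069 -0.1075] turn [ 0.0184 -0.0037  0.0006] shift in final axes [ 3.3745  0.1065 -0.109 ]
pred [312.1188 195.6601] mm/px 0.8244271964307829
[310.3473 198.0682] [   0    0   80   80 4397] -> [0.4539 0.1971]
[314.6385 193.1283] [ 26  22  34  33 639] -> [0.4575 0.2012]
```

View pics/w4.png

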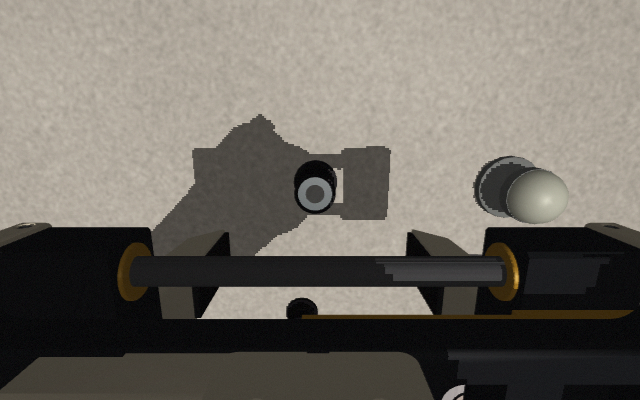

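```bash
python3 -m crank '[{"hand":-1,"dx":0.6,"dy":0.14,"dz":-0.07,"wx":0,"wy":0,"wz":0},{"hand":-1,"dx":0.7,"dy":0,"dz":0,"wx":0,"wy":0,"wz":0},{"hand":-1,"dx":0.7,"dy":0,"dz":0,"wx":0,"wy":0,"wz":0},{"hand":-1,"dx":0.7,"dy":0,"dz":0,"wx":0,"wy":0,"wz":0},{"hand":-0.2,"dx":0.5,"dy":0,"dz":0,"wx":0,"wy":0,"wz":0},{"hand":-0.2,"dx":0.2,"dy":0,"dz":0,"wx":0,"wy":0,"wz":0},{"hand":-0.1,"dx":0,"dy":0,"dz":0,"wx":0,"wy":0,"wz":0}]' 20; python3 -c "
from h import *
go(.457,.2003,.017)"
```

```text
time: 10.55
ee_pos: [0.4575, 0.1996, 0.019]
eef_rot: [0.0, 0.707, -0.0, 0.707]
ft_force: [0.3, 0.6, 0.7]
width: 0.066
t 10.55 pos [0.4575 0.1996 0.019 ] q [ 0.1032  0.6408 -0.7018  2.05    0.6561  0.6849 -1.0307] w 0.066 F [0.3034 0.6381 0.7185]
shift now [ 0.0495  0.0172 -0.0134] turn [-0.0047 -0.0041  0.0015] shift in final axes [ 0.0495  0.0172 -0.0134]
```

```bash
python3 -m crank '[{"hand":1,"dx":0,"dy":0.02,"dz":0,"wx":0,"wy":0,"wz":0},{"hand":1,"dx":0,"dy":0,"dz":0,"wx":0,"wy":0,"wz":0},{"hand":1,"dx":0,"dy":0,"dz":0,"wx":0,"wy":0,"wz":0},{"hand":1,"dx":0,"dy":0,"dz":0,"wx":0,"wy":0,"wz":0}]' 20; python3 -c "
from h import *
go(.6388,-.0697,.13)"
```

```text
time: 11.05
ee_pos: [0.4578, 0.2007, 0.0196]
eef_rot: [0.0, 0.707, -0.0, 0.707]
ft_force: [-0.7, -0.2, 3.3]
width: 0.0335
t 11.05 pos [0.4578 0.2007 0.0196] q [ 0.1016  0.64   -0.7024  2.0493  0.6562  0.6853 -1.0323] w 0.0335 F [-0.6839 -0.1998  3.2566]
shift now [-2.7567 -6.7587  4.5277] turn [-0.0017  0.0083 -0.0001] shift in final axes [-2.7605 -6.7595  4.5241]
```

```bash
python3 -m crank '[{"hand":1,"dx":-0.7,"dy":0,"dz":0,"wx":0,"wy":0,"wz":0},{"hand":1,"dx":-0.8,"dy":0,"dz":0,"wx":0,"wy":0,"wz":0},{"hand":1,"dx":-0.8,"dy":-0.3,"dz":0.2,"wx":0,"wy":0,"wz":0},{"hand":1,"dx":-0.5,"dy":-0.75,"dz":0.5,"wx":0,"wy":0,"wz":0},{"hand":1,"dx":0,"dy":-0.8,"dz":0.55,"wx":0,"wy":0,"wz":0},{"hand":1,"dx":0,"dy":-0.8,"dz":0.55,"wx":0,"wy":0,"wz":0},{"hand":1,"dx":0,"dy":-0.8,"dz":0.55,"wx":0,"wy":0,"wz":0},{"hand":1,"dx":0,"dy":-0.8,"dz":0.55,"wx":0,"wy":0,"wz":0}]' 20; python3 -c "
from h import *
go(.6388,-.0697,.12)"
```

```text
time: 12.05
ee_pos: [0.5739, 0.0294, 0.1311]
eef_rot: [0.0, 0.707, -0.0, 0.707]
ft_force: [0.0, 0.4, -0.2]
width: 0.0336
t 12.05 pos [0.5739 0.0294 0.1311] q [ 0.5064  0.5792 -0.7993  1.8172  0.4999  0.9593 -0.5082] w 0.0336 F [ 0.0131  0.4433 -0.1829]
shift now [ 0.2778 -2.4764  1.6234] turn [-0.0014 -0.0011  0.0013] shift in final axes [ 0.2776 -2.4767  1.623 ]
```

```bash
python3 -m crank '[{"hand":1,"dx":0,"dy":-0.7,"dz":0.4,"wx":0,"wy":0,"wz":0},{"hand":1,"dx":0,"dy":-0.7,"dz":0.4,"wx":0,"wy":0,"wz":0},{"hand":1,"dx":0,"dy":-0.5,"dz":0.4,"wx":0,"wy":0,"wz":0},{"hand":1,"dx":0,"dy":-0.4,"dz":0.3,"wx":0,"wy":0,"wz":0},{"hand":1,"dx":0,"dy":0,"dz":0,"wx":0,"wy":0,"wz":0},{"hand":1,"dx":0,"dy":0,"dz":0,"wx":0,"wy":0,"wz":0}]' 20; python3 -c "
from h import *
go(.6388,-.0697,.0256)
p=r.camera_params('wrist');im=r.camera('wrist');cv2.imwrite('pics/w5.png',im[:,:,::-1])
for c in [(.6395,.0084),(.6405,.0862)]:
  v=p['K']@(p['R']@np.array([*c,.006])+p['t']);print(v[:2]/v[2],v[2])
a=im.astype(int);w=((a[:,:,0]-a[:,:,2])>8)&(a[:,:,0]>170)
n,l,st,ce=cv2.connectedComponentsWithStats(w.astype(np.uint8))
for i in range(1,n):
    if st[i,4]>800: print(ce[i],st[i],ray('wrist',ce[i],.006,p)[:2])
"
```

```text
time: 12.8
ee_pos: [0.6328, -0.0599, 0.131]
eef_rot: [-0.0, 0.707, 0.001, 0.707]
ft_force: [-0.3, 0.4, -0.8]
width: 0.0338
t 12.8 pos [ 0.6328 -0.0599  0.131 ] q [ 0.5875  0.6701 -0.7635  1.6595  0.524   1.0285 -0.345 ] w 0.0338 F [-0.2628  0.4467 -0.7849]
shift now [ 2.6355 -0.2472  0.1524] turn [ 0.0119 -0.0066 -0.009 ] shift in final axes [ 2.6358 -0.2446  0.1509]
[325.5897 115.7464] 0.2747443523317692
[327.6608  13.6716] 0.2556368713131852
[128.3471  89.7166] [    0     0   292   223 45751] [0.4752 0.029 ]
[329.2147  20.725 ] [ 296    0   67   49 2716] [0.6418 0.0812]
[507.8094 114.7112] [  340     0   300   256 62049] [0.7937 0.0096]
[327.4878 113.9732] [ 296   82   63   65 3206] [0.6411 0.0099]
[ 95.3803 303.591 ] [  68  287   54   32 1462] [ 0.4146 -0.1706]
[542.1622 302.0207] [ 516  287   54   32 1547] [ 0.8532 -0.1677]
```

View pics/w5.png

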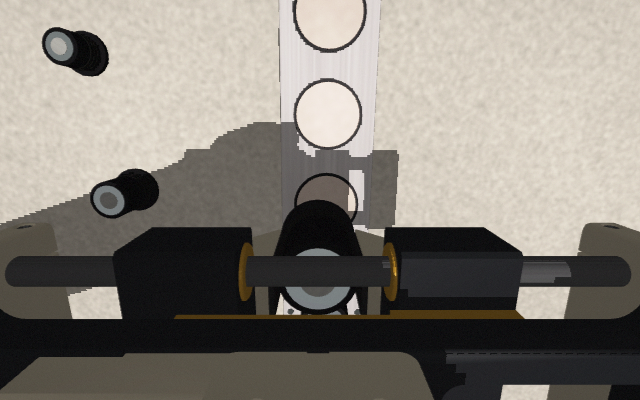

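```bash
python3 -m crank '[{"hand":1,"dx":0.4,"dy":-0.21,"dz":0.18,"wx":0,"wy":0,"wz":0},{"hand":1,"dx":0.6,"dy":0,"dz":0,"wx":0,"wy":0,"wz":0},{"hand":1,"dx":0.6,"dy":0,"dz":0,"wx":0,"wy":0,"wz":0},{"hand":1,"dx":0.5,"dy":0,"dz":0,"wx":0,"wy":0,"wz":0},{"hand":1,"dx":0.3,"dy":0,"dz":0,"wx":0,"wy":0,"wz":0},{"hand":1,"dx":0.1,"dy":0,"dz":0,"wx":0,"wy":0,"wz":0},{"hand":1,"dx":0,"dy":0,"dz":0,"wx":0,"wy":0,"wz":0}]' 20; python3 -c "
from h import *
go(.640,-.0685,.0256)"
```

```text
time: 13.72
ee_pos: [0.641, -0.0697, 0.0313]
eef_rot: [0.0, 0.707, 0.0, 0.707]
ft_force: [-0.4, -0.6, -0.6]
width: 0.0331
t 13.72 pos [ 0.641  -0.0697  0.0313] q [ 0.5408  0.8032 -0.68    1.6795  0.6232  0.8867 -0.3971] w 0.0331 F [-0.367  -0.6346 -0.6461]
shift now [ 0.1436  0.0288 -0.0242] turn [-0.0005  0.0051 -0.0012] shift in final axes [ 0.1436  0.0289 -0.0241]
```

```bash
python3 -m crank '[{"hand":1,"dx":0.1,"dy":0.03,"dz":-0.02,"wx":0,"wy":0,"wz":0},{"hand":1,"dx":0.04,"dy":0,"dz":0,"wx":0,"wy":0,"wz":0},{"hand":1,"dx":0,"dy":0,"dz":0,"wx":0,"wy":0,"wz":0}]' 20; python3 -c "
from h import *
go(.640,-.0685,.0256)"
```

```text
time: 14.1
ee_pos: [0.6399, -0.0687, 0.0257]
eef_rot: [-0.0, 0.707, -0.0, 0.707]
ft_force: [0.3, -1.2, -0.3]
width: 0.0337
t 14.1 pos [ 0.6399 -0.0687  0.0257] q [ 0.5367  0.809  -0.675   1.6836  0.6288  0.8774 -0.4032] w 0.0337 F [ 0.2502 -1.1803 -0.3376]
shift now [0.0036 0.0049 0.0019] turn [-0.0014  0.0031  0.0019] shift in final axes [0.0036 0.0049 0.002 ]
```

```bash
python3 -m crank '[{"hand":0.0,"dx":0,"dy":0,"dz":0,"wx":0,"wy":0,"wz":0},{"hand":-0.3,"dx":0,"dy":0,"dz":0,"wx":0,"wy":0,"wz":0},{"hand":-0.3,"dx":0,"dy":0,"dz":0,"wx":0,"wy":0,"wz":0},{"hand":-0.3,"dx":-0.5,"dy":0,"dz":0,"wx":0,"wy":0,"wz":0},{"hand":-0.3,"dx":-0.8,"dy":0,"dz":0,"wx":0,"wy":0,"wz":0},{"hand":-0.3,"dx":-0.9,"dy":0,"dz":0,"wx":0,"wy":0,"wz":0},{"hand":-0.3,"dx":-0.8,"dy":0,"dz":0,"wx":0,"wy":0,"wz":0},{"hand":-1,"dx":0,"dy":0,"dz":0,"wx":0,"wy":0,"wz":0}]' 20; python3 -c "
from h import *
go(.468,-.055,.14)
im=r.camera('wrist');cv2.imwrite('pics/w6.png',im[:,:,::-1])"
```

```text
time: 15.1
ee_pos: [0.6424, -0.0682, 0.1502]
eef_rot: [-0.0, 0.705, -0.0, 0.71]
ft_force: [0.7, -0.2, -0.3]
width: 0.0656
t 15.1 pos [ 0.6424 -0.0682  0.1502] q [ 0.5989  0.6601 -0.7723  1.6261  0.5137  1.0612 -0.3223] w 0.0656 F [ 0.6999 -0.2163 -0.3321]
shift now [ 0.2248  0.3314 -4.3618] turn [0.     0.0671 0.0076] shift in final axes [ 0.2557  0.3312 -4.3602]
```

View pics/w6.png

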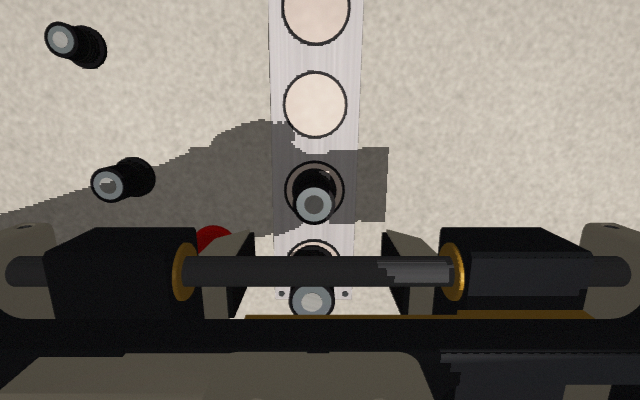

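```bash
python3 -m crank '[{"hand":-1,"dx":0,"dy":0,"dz":-0.5,"wx":0,"wy":0,"wz":0},{"hand":-1,"dx":0,"dy":0.1,"dz":-0.8,"wx":0,"wy":0,"wz":0},{"hand":-1,"dx":0,"dy":0.1,"dz":-0.8,"wx":0,"wy":0,"wz":0},{"hand":-1,"dx":0,"dy":0.1,"dz":-0.8,"wx":0,"wy":0,"wz":0},{"hand":-1,"dx":0,"dy":0,"dz":-0.8,"wx":0,"wy":0,"wz":0},{"hand":-1,"dx":0,"dy":0,"dz":-0.5,"wx":0,"wy":0,"wz":0},{"hand":-1,"dx":0,"dy":0,"dz":-0.2,"wx":0,"wy":0,"wz":0},{"hand":-1,"dx":0,"dy":0,"dz":0,"wx":0,"wy":0,"wz":0}]' 20; python3 look.py .468 -.055 .042 pics/w7.png
```

```text
time: 16.15
ee_pos: [0.4637, -0.0568, 0.1454]
eef_rot: [0.0, 0.707, -0.0, 0.707]
ft_force: [0.3, -0.5, -1.2]
width: 0.092
t 16.15 pos [ 0.4637 -0.0568  0.1454] q [ 0.8181  0.3821 -0.8868  2.06    0.3876  0.8712 -0.2893] w 0.092 F [ 0.2533 -0.4581 -1.2492]
shift now [3.1362 0.0468 0.1079] turn [-0.0047 -0.0011  0.002 ] shift in final axes [3.1362 0.0461 0.1076]
pred [322.526  197.8517] mm/px 0.833697964697903
[321.0642 197.7048] [   0    0   80   80 4858] -> [ 0.4668 -0.0549]
[324.167  199.4216] [ 28  29  29  28 491] -> [ 0.4694 -0.0563]
```

View pics/w7.png

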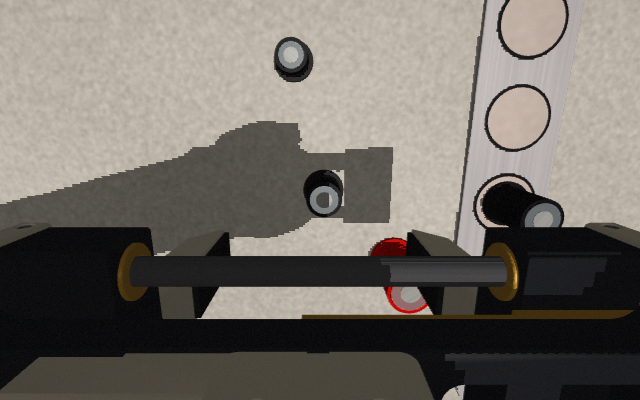

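```bash
python3 -m crank '[{"hand":-1,"dx":0.6,"dy":0.02,"dz":0.14,"wx":0,"wy":0,"wz":0},{"hand":-1,"dx":0.7,"dy":0,"dz":0,"wx":0,"wy":0,"wz":0},{"hand":-1,"dx":0.7,"dy":0,"dz":0,"wx":0,"wy":0,"wz":0},{"hand":-1,"dx":0.7,"dy":0,"dz":0,"wx":0,"wy":0,"wz":0},{"hand":-0.2,"dx":0.4,"dy":0,"dz":0,"wx":0,"wy":0,"wz":0},{"hand":-0.2,"dx":0.2,"dy":0,"dz":0,"wx":0,"wy":0,"wz":0},{"hand":-0.1,"dx":0,"dy":0,"dz":0,"wx":0,"wy":0,"wz":0}]' 20; python3 -c "
from h import *
go(.4693,-.0562,.01)"
```

```text
time: 17.08
ee_pos: [0.4697, -0.0556, 0.0135]
eef_rot: [0.0, 0.707, 0.0, 0.707]
ft_force: [0.7, 0.8, 0.4]
width: 0.0664
t 17.07 pos [ 0.4697 -0.0556  0.0135] q [ 0.6238  0.6116 -0.6794  2.1136  0.654   0.6344 -0.5136] w 0.0664 F [0.7487 0.7546 0.4167]
shift now [ 0.0872 -0.0149 -0.011 ] turn [ 0.0004 -0.0002 -0.002 ] shift in final axes [ 0.0872 -0.0149 -0.011 ]
```

```bash
python3 -m crank '[{"hand":1,"dx":0.06,"dy":0,"dz":0,"wx":0,"wy":0,"wz":0},{"hand":1,"dx":0,"dy":0,"dz":0,"wx":0,"wy":0,"wz":0},{"hand":1,"dx":0,"dy":0,"dz":0,"wx":0,"wy":0,"wz":0},{"hand":1,"dx":0,"dy":0,"dz":0,"wx":0,"wy":0,"wz":0}]' 20; python3 -c "
from h import *
go(.6411,.0099,.13)"
```

```text
time: 17.58
ee_pos: [0.4697, -0.0559, 0.0114]
eef_rot: [-0.0, 0.707, -0.0, 0.707]
ft_force: [0.3, -0.0, 2.4]
width: 0.0296
t 17.57 pos [ 0.4697 -0.0559  0.0114] q [ 0.6209  0.6145 -0.6753  2.1147  0.6589  0.6299 -0.5177] w 0.0296 F [ 0.3365 -0.0177  2.4333]
shift now [-2.9619  1.646   4.2875] turn [-0.0021  0.0054  0.0026] shift in final axes [-2.9638  1.6459  4.2862]
```

```bash
python3 -m crank '[{"hand":1,"dx":-0.7,"dy":0,"dz":0,"wx":0,"wy":0,"wz":0},{"hand":1,"dx":-0.8,"dy":0,"dz":0,"wx":0,"wy":0,"wz":0},{"hand":1,"dx":-0.8,"dy":0.25,"dz":0.3,"wx":0,"wy":0,"wz":0},{"hand":1,"dx":-0.5,"dy":0.3,"dz":0.8,"wx":0,"wy":0,"wz":0},{"hand":1,"dx":0,"dy":0.3,"dz":0.8,"wx":0,"wy":0,"wz":0},{"hand":1,"dx":0,"dy":0.3,"dz":0.8,"wx":0,"wy":0,"wz":0},{"hand":1,"dx":0,"dy":0.3,"dz":0.8,"wx":0,"wy":0,"wz":0},{"hand":1,"dx":0,"dy":0.2,"dz":0.7,"wx":0,"wy":0,"wz":0}]' 20; python3 -c "
from h import *
go(.6411,.0099,.0174)"
```

```text
time: 18.58
ee_pos: [0.6383, 0.0109, 0.123]
eef_rot: [-0.0, 0.707, 0.0, 0.707]
ft_force: [-0.1, 0.3, -1.0]
width: 0.0297
t 18.57 pos [0.6383 0.0109 0.123 ] q [ 0.4748  0.6864 -0.7654  1.6575  0.5405  1.0214 -0.4678] w 0.0297 F [-0.0698  0.2589 -0.95  ]
shift now [ 2.6391 -0.026   0.0708] turn [ 0.0034 -0.0018 -0.0025] shift in final axes [ 2.6391 -0.0253  0.0703]
```

```bash
python3 -m crank '[{"hand":1,"dx":0.4,"dy":-0.02,"dz":0,"wx":0,"wy":0,"wz":0},{"hand":1,"dx":0.6,"dy":0,"dz":0,"wx":0,"wy":0,"wz":0},{"hand":1,"dx":0.6,"dy":0,"dz":0,"wx":0,"wy":0,"wz":0},{"hand":1,"dx":0.5,"dy":0,"dz":0,"wx":0,"wy":0,"wz":0},{"hand":1,"dx":0.3,"dy":0,"dz":0,"wx":0,"wy":0,"wz":0},{"hand":1,"dx":0,"dy":0,"dz":0,"wx":0,"wy":0,"wz":0},{"hand":1,"dx":0,"dy":0,"dz":0,"wx":0,"wy":0,"wz":0}]' 20; python3 -c "
from h import *
go(.6411,.0095,.0174)"
```

```text
time: 19.45
ee_pos: [0.6381, 0.0096, 0.0278]
eef_rot: [0.0, 0.707, 0.0, 0.708]
ft_force: [0.5, 0.1, -0.4]
width: 0.0299
t 19.45 pos [0.6381 0.0096 0.0278] q [ 0.4258  0.802  -0.687   1.6986  0.6355  0.8753 -0.5335] w 0.0299 F [ 0.4505  0.1136 -0.364 ]
shift now [ 0.2611 -0.0037  0.0748] turn [-0.0007  0.0122 -0.0027] shift in final axes [ 0.261  -0.0036  0.0751]
```

```bash
python3 -m crank '[{"hand":1,"dx":0.15,"dy":0,"dz":0.07,"wx":0,"wy":0,"wz":0},{"hand":1,"dx":0.11,"dy":0,"dz":0,"wx":0,"wy":0,"wz":0},{"hand":1,"dx":0,"dy":0,"dz":0,"wx":0,"wy":0,"wz":0}]' 20; python3 -c "
from h import *
go(.6411,.0095,.0174)"
```

```text
time: 19.82
ee_pos: [0.641, 0.0093, 0.0172]
eef_rot: [-0.0, 0.707, -0.0, 0.708]
ft_force: [0.1, -0.3, 2.7]
width: 0.0292
t 19.82 pos [0.641  0.0093 0.0172] q [ 0.4178  0.8195 -0.6767  1.6929  0.6463  0.8639 -0.5389] w 0.0292 F [ 0.0805 -0.2544  2.7071]
shift now [-0.0038  0.0058  0.0033] turn [-0.0026  0.0126  0.0027] shift in final axes [-0.0038  0.0058  0.0033]
```

Release, lift, and view towards a at about (.443,.0565).

```bash
python3 -m crank '[{"hand":0.1,"dx":0,"dy":0,"dz":0,"wx":0,"wy":0,"wz":0},{"hand":-0.3,"dx":0,"dy":0,"dz":0,"wx":0,"wy":0,"wz":0},{"hand":-0.3,"dx":0,"dy":0,"dz":0,"wx":0,"wy":0,"wz":0},{"hand":-0.3,"dx":-0.5,"dy":0,"dz":0,"wx":0,"wy":0,"wz":0},{"hand":-0.3,"dx":-0.8,"dy":0,"dz":0,"wx":0,"wy":0,"wz":0},{"hand":-0.3,"dx":-0.9,"dy":0,"dz":0,"wx":0,"wy":0,"wz":0},{"hand":-0.3,"dx":-0.8,"dy":0,"dz":0,"wx":0,"wy":0,"wz":0},{"hand":-1,"dx":0,"dy":0,"dz":0,"wx":0,"wy":0,"wz":0}]' 20; python3 -c "
from h import *
go(.443,.0565,.14)
p=r.camera_params('wrist')
im=r.camera('wrist');cv2.imwrite('pics/w8.png',im[:,:,::-1])
a=im.astype(int);w=((a[:,:,0]-a[:,:,2])>8)&(a[:,:,0]>170)
n,l,st,ce=cv2.connectedComponentsWithStats(w.astype(np.uint8))
for i in range(1,n):
    if st[i,4]>800: print(ce[i],st[i],ray('wrist',ce[i],.006,p)[:2])
"
```

```text
time: 20.82
ee_pos: [0.6427, 0.0101, 0.1413]
eef_rot: [0.0, 0.705, 0.0, 0.71]
ft_force: [-0.2, -0.7, -0.0]
width: 0.0656
t 20.82 pos [0.6427 0.0101 0.1413] q [ 0.4829  0.6686 -0.7779  1.6407  0.528   1.0463 -0.4559] w 0.0656 F [-0.2441 -0.7259 -0.0445]
shift now [-0.0014  1.1609 -4.9938] turn [ 0.0001  0.0667 -0.0008] shift in final axes [ 0.0334  1.1608 -4.9937]
[336.4276 102.9411] [     0      0    640    256 118598] [0.6602 0.0891]
[315.2079 104.3408] [ 285   73   61   64 3025] [0.6417 0.0879]
[256.89   301.2222] [237 287  37  32 891] [ 0.5824 -0.1037]
[365.3667 300.64  ] [ 327  287   73   27 1489] [ 0.6926 -0.1034]
```

View pics/w8.png

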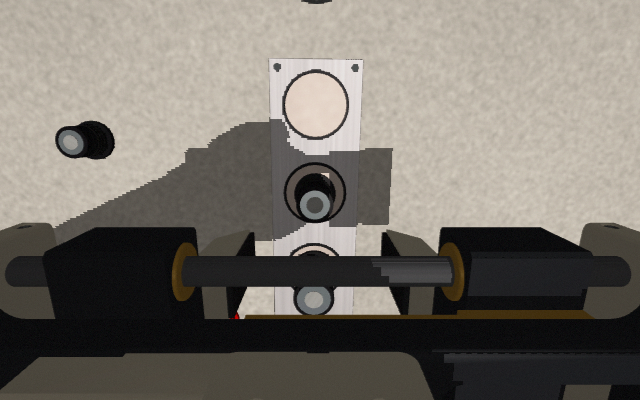

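```bash
python3 -m crank '[{"hand":-1,"dx":0,"dy":0.1,"dz":-0.5,"wx":0,"wy":0,"wz":0},{"hand":-1,"dx":0,"dy":0.2,"dz":-0.8,"wx":0,"wy":0,"wz":0},{"hand":-1,"dx":0,"dy":0.2,"dz":-0.8,"wx":0,"wy":0,"wz":0},{"hand":-1,"dx":0,"dy":0.2,"dz":-0.8,"wx":0,"wy":0,"wz":0},{"hand":-1,"dx":0,"dy":0.2,"dz":-0.8,"wx":0,"wy":0,"wz":0},{"hand":-1,"dx":0,"dy":0.2,"dz":-0.8,"wx":0,"wy":0,"wz":0},{"hand":-1,"dx":0,"dy":0.05,"dz":-0.4,"wx":0,"wy":0,"wz":0},{"hand":-1,"dx":0,"dy":0,"dz":0,"wx":0,"wy":0,"wz":0}]' 20; python3 look.py .443 .0565 .03 pics/w9.png
```

```text
time: 21.88
ee_pos: [0.4436, 0.055, 0.1366]
eef_rot: [-0.0, 0.707, -0.0, 0.707]
ft_force: [0.5, -0.6, 1.8]
width: 0.0919
t 21.88 pos [0.4436 0.055  0.1366] q [ 0.6041  0.3682 -0.9139  2.1111  0.3941  0.8396 -0.5468] w 0.0919 F [ 0.537  -0.5872  1.8352]
shift now [ 2.9154  0.0415 -0.0146] turn [ 0.0024 -0.0037  0.0091] shift in final axes [ 2.9154  0.0387 -0.0158]
pred [316.6368 197.2005] mm/px 0.843324224034824
[315.3838 197.8245] [   0    0   80   80 5213] -> [0.4419 0.056 ]
[316.5133 196.2567] [ 29  28  24  23 300] -> [0.4429 0.0573]
```

View pics/w9.png

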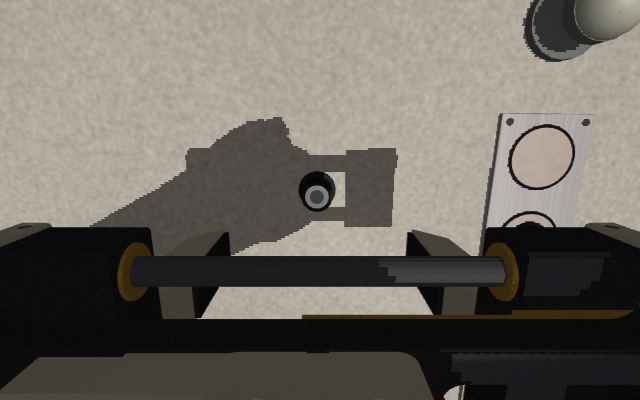

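```bash
python3 -m crank '[{"hand":-1,"dx":0.6,"dy":0.04,"dz":-0.01,"wx":0,"wy":0,"wz":0},{"hand":-1,"dx":0.7,"dy":0,"dz":0,"wx":0,"wy":0,"wz":0},{"hand":-1,"dx":0.7,"dy":0,"dz":0,"wx":0,"wy":0,"wz":0},{"hand":-1,"dx":0.6,"dy":0,"dz":0,"wx":0,"wy":0,"wz":0},{"hand":-0.2,"dx":0.4,"dy":0,"dz":0,"wx":0,"wy":0,"wz":0},{"hand":-0.2,"dx":0.1,"dy":0,"dz":0,"wx":0,"wy":0,"wz":0},{"hand":-0.1,"dx":0,"dy":0,"dz":0,"wx":0,"wy":0,"wz":0}]' 20; python3 -c "
from h import *
go(.443,.057,.009)"
```

```text
time: 22.8
ee_pos: [0.4444, 0.0572, 0.0129]
eef_rot: [0.0, 0.707, 0.0, 0.707]
ft_force: [-0.3, 0.8, -1.0]
width: 0.0663
t 22.8 pos [0.4444 0.0572 0.0129] q [ 0.3977  0.587  -0.695   2.1719  0.672   0.606  -0.7883] w 0.0663 F [-0.2865  0.8478 -1.    ]
shift now [ 0.0971 -0.0043 -0.0351] turn [-0.0015  0.004  -0.002 ] shift in final axes [ 0.0971 -0.0042 -0.035 ]
```

```bash
python3 -m crank '[{"hand":0,"dx":0.09,"dy":0,"dz":-0.02,"wx":0,"wy":0,"wz":0},{"hand":1,"dx":0,"dy":0,"dz":0,"wx":0,"wy":0,"wz":0},{"hand":1,"dx":0,"dy":0,"dz":0,"wx":0,"wy":0,"wz":0},{"hand":1,"dx":0,"dy":0,"dz":0,"wx":0,"wy":0,"wz":0},{"hand":1,"dx":0,"dy":0,"dz":0,"wx":0,"wy":0,"wz":0}]' 20; python3 -c "
from h import *
go(.6417,.0877,.12)"
```

```text
time: 23.42
ee_pos: [0.4432, 0.0569, 0.0093]
eef_rot: [0.0, 0.707, -0.0, 0.707]
ft_force: [-0.5, -0.5, 1.8]
width: 0.0254
t 23.43 pos [0.4432 0.0569 0.0093] q [ 0.3917  0.5918 -0.6875  2.1753  0.6806  0.598  -0.7964] w 0.0254 F [-0.55   -0.4891  1.7528]
shift now [-2.7654  0.7714  4.9631] turn [-0.0033  0.0032  0.0018] shift in final axes [-2.7669  0.7702  4.9624]
```

```bash
python3 -m crank '[{"hand":1,"dx":-0.7,"dy":0,"dz":0,"wx":0,"wy":0,"wz":0},{"hand":1,"dx":-0.8,"dy":0,"dz":0,"wx":0,"wy":0,"wz":0},{"hand":1,"dx":-0.8,"dy":0.1,"dz":0.4,"wx":0,"wy":0,"wz":0},{"hand":1,"dx":-0.4,"dy":0.15,"dz":0.9,"wx":0,"wy":0,"wz":0},{"hand":1,"dx":0,"dy":0.15,"dz":0.9,"wx":0,"wy":0,"wz":0},{"hand":1,"dx":0,"dy":0.15,"dz":0.9,"wx":0,"wy":0,"wz":0},{"hand":1,"dx":0,"dy":0.15,"dz":0.9,"wx":0,"wy":0,"wz":0},{"hand":1,"dx":0,"dy":0.1,"dz":0.8,"wx":0,"wy":0,"wz":0}]' 20; python3 -c "
from h import *
go(.6417,.0877,.0153)"
```

```text
time: 24.42
ee_pos: [0.636, 0.0892, 0.1168]
eef_rot: [0.0, 0.707, -0.0, 0.707]
ft_force: [0.2, -1.1, 0.5]
width: 0.0259
t 24.43 pos [0.636  0.0892 0.1168] q [ 0.3524  0.7034 -0.7701  1.6503  0.5564  1.0202 -0.5994] w 0.0259 F [ 0.2416 -1.1101  0.4899]
shift now [ 2.5371 -0.0378  0.1423] turn [-0.0016 -0.0036 -0.0012] shift in final axes [ 2.5372 -0.0375  0.1413]
```

```bash
python3 -m crank '[{"hand":1,"dx":0.4,"dy":-0.03,"dz":0.05,"wx":0,"wy":0,"wz":0},{"hand":1,"dx":0.6,"dy":0,"dz":0,"wx":0,"wy":0,"wz":0},{"hand":1,"dx":0.6,"dy":0,"dz":0,"wx":0,"wy":0,"wz":0},{"hand":1,"dx":0.5,"dy":0,"dz":0,"wx":0,"wy":0,"wz":0},{"hand":1,"dx":0.2,"dy":0,"dz":0,"wx":0,"wy":0,"wz":0},{"hand":1,"dx":0,"dy":0,"dz":0,"wx":0,"wy":0,"wz":0},{"hand":1,"dx":0,"dy":0,"dz":0,"wx":0,"wy":0,"wz":0}]' 20; python3 -c "
from h import *
go(.6417,.0875,.0153)"
```

```text
time: 25.3
ee_pos: [0.6377, 0.0881, 0.026]
eef_rot: [0.0, 0.707, 0.0, 0.708]
ft_force: [-0.2, -0.9, 0.4]
width: 0.0253
t 25.3 pos [0.6377 0.0881 0.026 ] q [ 0.3053  0.8155 -0.6947  1.6838  0.647   0.884  -0.6597] w 0.0253 F [-0.1571 -0.9166  0.4038]
shift now [ 0.2674 -0.0147  0.0986] turn [-0.0008  0.014  -0.0031] shift in final axes [ 0.2673 -0.0146  0.099 ]
```

```bash
python3 -m crank '[{"hand":1,"dx":0.15,"dy":-0.01,"dz":0.09,"wx":0,"wy":0,"wz":0},{"hand":1,"dx":0.11,"dy":0,"dz":0,"wx":0,"wy":0,"wz":0},{"hand":1,"dx":0,"dy":0,"dz":0,"wx":0,"wy":0,"wz":0}]' 20; python3 -c "
from h import *
go(.6417,.0875,.0153)"
```

```text
time: 25.68
ee_pos: [0.6414, 0.0872, 0.0152]
eef_rot: [0.0, 0.707, -0.0, 0.708]
ft_force: [0.7, -1.9, 1.8]
width: 0.0253
t 25.68 pos [0.6414 0.0872 0.0152] q [ 0.2983  0.8341 -0.6842  1.6758  0.6576  0.8737 -0.663 ] w 0.0253 F [ 0.7126 -1.8584  1.7657]
shift now [-0.003   0.008   0.0063] turn [-0.0041  0.0129  0.0023] shift in final axes [-0.0031  0.008   0.0063]
```

Release, lift, and retreat towards the robot side so the cameras see the row.

```bash
python3 -m crank '[{"hand":0.1,"dx":0,"dy":0,"dz":0,"wx":0,"wy":0,"wz":0},{"hand":-0.3,"dx":0,"dy":0,"dz":0,"wx":0,"wy":0,"wz":0},{"hand":-0.3,"dx":0,"dy":0,"dz":0,"wx":0,"wy":0,"wz":0},{"hand":-0.3,"dx":-0.5,"dy":0,"dz":0,"wx":0,"wy":0,"wz":0},{"hand":-0.3,"dx":-0.8,"dy":0,"dz":0,"wx":0,"wy":0,"wz":0},{"hand":-0.3,"dx":-0.9,"dy":0,"dz":0,"wx":0,"wy":0,"wz":0},{"hand":-0.3,"dx":-0.9,"dy":0,"dz":0,"wx":0,"wy":0,"wz":0},{"hand":-0.3,"dx":-0.7,"dy":0,"dz":0,"wx":0,"wy":0,"wz":0}]' 20; python3 -m crank '[{"hand":-0.3,"dx":0,"dy":0,"dz":-0.6,"wx":0,"wy":0,"wz":0},{"hand":-0.3,"dx":0,"dy":0.4,"dz":-0.8,"wx":0,"wy":0,"wz":0},{"hand":-0.3,"dx":0,"dy":0.5,"dz":-0.8,"wx":0,"wy":0,"wz":0},{"hand":-0.3,"dx":0,"dy":0.8,"dz":-0.8,"wx":0,"wy":0,"wz":0},{"hand":-0.3,"dx":0,"dy":0.8,"dz":-0.7,"wx":0,"wy":0,"wz":0},{"hand":-0.3,"dx":0,"dy":0.8,"dz":-0.6,"wx":0,"wy":0,"wz":0},{"hand":-0.3,"dx":0,"dy":0.6,"dz":0,"wx":0,"wy":0,"wz":0},{"hand":-0.3,"dx":0,"dy":0,"dz":0,"wx":0,"wy":0,"wz":0}]' 20
python3 - <<'E'
from h import *
im=r.camera('top');cv2.imwrite('pics/t9.png',cv2.resize(im[120:300,170:520,::-1],None,fx=2.2,fy=2.2))
im=r.camera('scene');cv2.imwrite('pics/s9.png',cv2.resize(im[150:320,140:460,::-1],None,fx=2.4,fy=2.4))
for cam in ["top","scene"]:
    for n,z in [("holder_a",.006),("tin",0)]:
        for d in r.place_of(cam,n): print(cam,n,round(d["conf"],2),ray(cam,d["location"],z)[:2])
E
```

```text
time: 26.68
ee_pos: [0.6412, 0.0879, 0.1701]
eef_rot: [0.0, 0.706, 0.0, 0.708]
ft_force: [0.7, -0.3, -0.9]
width: 0.0596
time: 27.68
ee_pos: [0.4683, 0.2459, 0.1683]
eef_rot: [-0.001, 0.706, 0.002, 0.708]
ft_force: [0.3, 0.4, -0.3]
width: 0.0599
top holder_a 0.95 [ 0.5376 -0.1289]
top holder_a 0.92 [ 0.6344 -0.1501]
top holder_a 0.9 [0.6423 0.0152]
top holder_a 0.87 [ 0.5165 -0.2771]
top holder_a 0.73 [0.638  0.0889]
top holder_a 0.68 [ 0.6427 -0.0695]
top tin 0.95 [ 0.6348 -0.2543]
scene holder_a 0.81 [0.6464 0.0934]
scene holder_a 0.81 [ 0.6348 -0.0601]
scene holder_a 0.74 [ 0.5147 -0.2725]
scene holder_a 0.66 [0.6368 0.008 ]
scene holder_a 0.66 [ 0.5456 -0.1258]
scene holder_a 0.6 [ 0.6445 -0.1473]
scene tin 0.67 [ 0.6334 -0.2562]
scene tin 0.55 [ 0.6435 -0.0609]
```

View pics/t9.png

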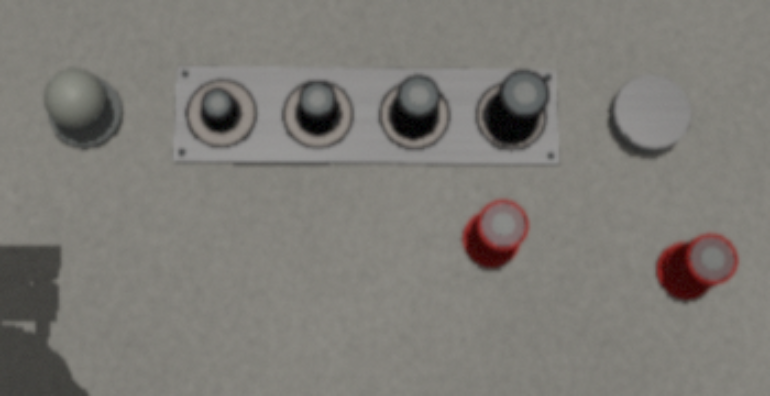

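View pics/s9.png

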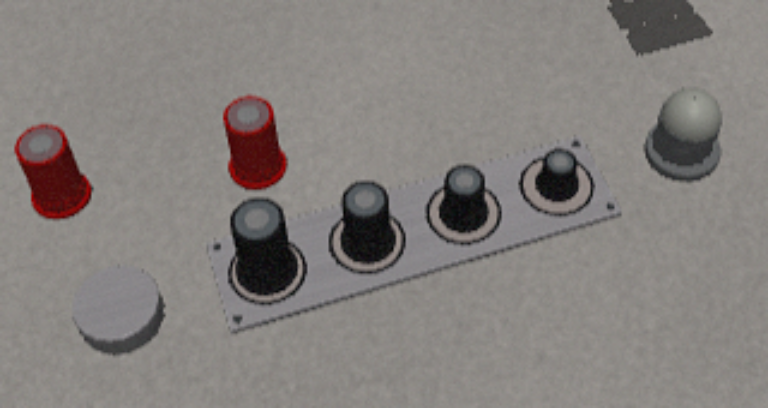

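```bash
python3 - <<'E'
from h import *
M=dict(a=(.6405,.0862),b=(.6395,.0084),c=(.6388,-.0697),d=(.638,-.1477))
for k,u,z in [("a",(217,103),.036),("b",(318,99),.048),("c",(420,96),.06),("d",(525,93),.072)]:
    q=ray("top",(170+u[0]/2.2,120+u[1]/2.2),z)[:2]; print(k,(q-np.array(M[k]))*1000,"mm")
r.hand_in()
E
```

```text
a [-1.0902 -0.1134] mm
b [-0.562  -1.3619] mm
c [-1.21   -0.9895] mm
d [-1.8234 -0.8451] mm
the job is handed in; nothing more can be done
```

All four holders are standing on the strip in height order, shortest next to the lamp and tallest next to the tin. I handed the job in after about 28 s of the 109 s allowed.

- **Placing:** In the last top and scene pictures all four stand upright inside their marks. Measured from the tops of their lenses in the top picture, they are about 1 to 2 mm off centre (12 mm allowed).
- **Release:** The gripper is open, clear of everything, and raised well away from the row.
- **Tin:** I never touched it. The network's before-and-after readings of it agree to within about 4 mm, which is the network's own scatter. I did not touch the red look-alikes either.
- **Disagreements:** The wrist and top cameras differed by a steady 1.5 to 2 mm, which fits the stated calibration. I used the wrist values for the last three placings. The tallest holder was placed from the top camera alone, so it may be about 2 mm further off. The network's own origin estimates for the placed holders scattered by up to about 10 mm from the mark centres, so I relied on the lens-top measurement and the pictures instead.

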